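Put the gem jar away and slide the flush tray cover shut

ROBOT

A 6-joint arm with a two-finger parallel gripper is mounted at the origin on the work surface; the furniture and walls round the work are solid. World frame = base frame: x ahead of the robot, y to its left, z up, the work surface at z = 0. Lengths are in m, angles in rad, forces in N, time in s.
With the tool pointing down it reaches from about 0.35 to 0.875 m from the base axis. Payload 15.5 kg.
Tool frame: the origin (TCP) lies at the very end of the fingers, on their centre line; the grasp point (between the pads) lies 19 mm behind it (pinch_z is the distance from the TCP to the grasp point, in m); z points along the fingers, y is the direction in which the jaws open and shut (so a half turn about z gives the same grasp; the last joint's range is limited). The gripper opens to 85 mm and grips with 20 to 120 N. Pads are 22 mm wide; open, the fingers measure 114 mm over their backs; the gripper's body (76 mm by 85 mm) begins 54 mm behind the grasp point. The pads swing forward as they close: fully open they stand 13 mm farther back than shut.
Start: joints at [1.23, 0.494, 1.345, -0, 1.302, -0.096], TCP at [0.152, 0.606, 0.231] pointing down, gripper open.
Joint ranges: [-2.91, 2.91], [-0.82, 2.16], [0.22, 2.67], [-1.22, 4.37], [0.12, 2.79], [-3.08, 3.08]. Speed limits (rad/s): [1.89, 1.89, 2.57, 3.01, 3.01, 3.01].

INTERFACE

Orientations are given as a 3x3 rotation matrix whose columns are the frame's x, y, z axes.
In Python, from station import * gives the robot as it stands.
- The arm moves only by the shell command python3 -m creep 'ROWS' [OPENING] [FORCE]. ROWS is JSON, a list that holds one entry, the list of rows, each a list of 6 numbers: the shift along the tool's x, y, z in units of 0.1 m (1.0 is 0.1 m), then the turn, a rotation vector about the tool's x, y, z in units of 30 degrees (1.0 is 30 degrees). In form: [[[tx, ty, tz, ax, ay, az], ...]]. A call has 1 to 10 rows; each row shifts and turns the pose as measured when the row begins, along the tool's axes as they then stand; what a row does not reach is not made up. A row lasts 1/12 s, in which the tool goes at most 41.7 mm and 7.16 degrees, less where a joint would pass 70% of its speed; a pose out of reach is approached as far as the arm can. A call with a number of a shift or a turn outside -1 to 1 is refused whole. A call with a gripper value outside its range is refused whole. OPENING is the opening, from 0 (shut) to 1 (fully open), set as the call begins (- or left out, the last holds). The fingers move at their own pace and stop on an object; FORCE is the grip in N (left out, the last holds). Time passes only in rows, so rows that do not move let the fingers close. It gives the time, the measured TCP pose, the force and the opening at its end, in the units of the state.
- get_obs(): the state, without advancing time (a new reading comes with each control period).
- grab_frame(name): name is "side" or "top"; returns a dict with "pixels" (384x512x3 uint8, red, green, blue), "fx", "fy", "cx", "cy" (pixels), "R" (3x3) and "t" (3): a world point X has camera coordinates R X + t. Camera axes: x right, y down, z forward; pixel columns grow to the right and rows downward; lengths in m; the calibration is good to about 2 mm. A picture is of the moment at which its call begins. There is no depth.
- job_done(): hands the job in, once; it reports no verdict.
Trained networks look in a picture, given as the dict that the camera call returned (one of the last four; its "shot" number tells which), for a name from the list of things; names that differ only in an ending like _2 or _b are one class to them, and where a whole thing is asked for, a point or a joint stands for the part that bears it (a point fixed in the world has none). Each returns a list of dicts, best first, with "confidence" (0 to 1); they miss things now and then, are a little off and sometimes report something else, mostly with a low value. They report only what shows in the picture. A call takes as long as a camera call. They do not tell look-alikes from the thing itself.
- cut_out(picture, name): "pixels" (384x512 bool, what is visible of it) and "rect" ([centre column, centre row, width, height] as shares, 0 to 1, of the picture: columns of its width, rows of its height, round what is visible of it).
- tip_of(picture, name): "location" ([column, row] as shares, 0 to 1, of the picture: columns of its width, rows of its height: a listed point, or the origin of a listed thing).
The state is a dict: "time_s": time; "joints": joint angles; "dq": joint speeds; "joint_efforts": joint torques, N m; "eef_pos": TCP position; "eef_rot": TCP orientation; "ft_force": force on the tool from outside, world axes, zero at the start; "moment": the same for the moment, N m; "grip_width": finger opening in m.
Only numpy, scipy, OpenCV 4.12 (cv2) and the standard library are available. Lean on these libraries where they do the work, as an engineer would, in place of code of your own. Each camera call takes 0.05 s, during which the arm holds its last target.

TASK

Put the small clear gem jar upright into the open compartment of the sloping black tray, then slide the tray's thin flush metal cover fully shut over it. The cover has no handle: press down on it with the shut fingertips and drag it by friction, but press lightly, because the tray and its thin cover must never take more than 35 N. Do not shift the bottle, the tweezers or the memory stick.

Things in the scene. Friction and masses are not known exactly. Their poses are not given: they have to be found in the camera images.
- stand: Fixed foot of the black tray: steel plate 200 x 126 x 8 mm with two cheeks 68 mm high and clamp knobs beside the tray at x = +70 mm, reaching 70 mm either side. Origin: centre of its underside, on the table; +x runs along the tray from its low near end to its raised far end, z up.
- tray_hinge (a point): Near bottom edge of the tray (190 x 110 x 40 mm): hinge along stand y, 8 mm above the table. The tray is clamped at an unmeasured slope of 2 to 6.5 degrees, far end raised, and stays so. Cover top lies 38 mm above the tray's underside, rims and deck 40 mm. The cover's height must be felt or seen; it changes with travel along the slope. Axes as the stand's.
- below_compartment (a point): Point on the stand 40 mm from the tray's near end, under the middle of the jar compartment (12 to 68 mm from the near end, 90 mm wide, floor 6 mm above the tray's underside, open above at the start). The near lip is 12 mm long. Axes as the stand's.
- below_deck (a point): Point on the stand 153 mm from the tray's near end, under the middle of the fixed thin deck (117 to 190 mm from the near end) beneath which the cover parks. Between lip and deck (12 to 117 mm) is the 90 mm wide window where compartment and cover show. Axes as the stand's.
- cover (a joint): Travel (m) of the plain aluminium cover, 115 x 90 x 4 mm: 0 = shut against its stop; 0.064 = open, near edge 70 mm from the tray's near end, 47 mm of it showing before the deck. Starts at 0.056 to 0.064. Shuts toward the near (low) end; about 5 N sliding friction, so it needs some 7 to 13 N of press; stays where left, does not yield downward.
- jar: Round clear gem jar, 37 mm across, 23 mm high, about 30 g; its solid lower part, 36 mm across, is 14 mm high (grip it there, across the diameter). Origin: centre of its underside; z up. Stands on the table behind the ring case.
- rinse_bottle: White squeeze bottle, 36 mm across, 103 mm high, standing; bystander. Origin: centre of its underside.
- tweezers: Steel tweezers lying flat, 13 x 150 x 10 mm, long along its y; bystander. Origin: centre of its underside.
- usb_stick: Light memory stick lying flat, 15 x 44 x 8 mm, long along its y; bystander. Origin: centre of its underside.
Mind the look-alikes: they are no part of the job. Several things look just like the jar: the one meant starts farthest to the robot's right.

How it is judged:
On the way, in this order (a step that is already met when the one before it is completed fails the run):
1. the jar stands in the compartment, let go, while the cover is still open (x of jar in the frame of stand between -0.071 and -0.041 m and y of jar in the frame of stand between -0.03 and 0.03 m and z of jar in the frame of stand below 0.024 m and angle between jar's own z axis and vertical below 0.25 rad and contact force between the fingers and jar below 0.1 N and value of joint cover above 0.04 m), for 0.2 s.
2. the cover is fully shut (value of joint cover below 0.003 m), for 0.2 s.
At the end, for the whole second after the job is handed in: The cover is within 3 mm of fully shut, and the jar stands upright (within 14 degrees, the tray's slope included) and at rest on the compartment floor under it (value of joint cover below 0.003 m and x of jar in the frame of stand between -0.071 and -0.041 m and y of jar in the frame of stand between -0.03 and 0.03 m and z of jar in the frame of stand below 0.024 m and angle between jar's own z axis and vertical below 0.25 rad and linear speed of jar below 0.02 m/s); the robot touches nothing.
It fails at once if the robot loads the tray, its stand or its cover with more than 35 N (contact force between the arm and stand above 35 N).
It fails at once if the fingers load the tray, its stand or its cover with more than 35 N (contact force between the fingers and stand above 35 N).
It fails at once if the bottle is shifted by more than 20 mm or tipped (distance of rinse_bottle from where it was at the start of the episode above 0.02 m or angle between rinse_bottle's own z axis and vertical above 0.4 rad).
It fails at once if the tweezers or the memory stick are shifted by more than 20 mm (distance of any of tweezers, usb_stick from where it was at the start of the episode above 0.02 m).
It also fails if it takes over 64 s, if anything falls off the work surface, if the arm or the gripper's body presses on something with over 40 N, if the wrist force passes 120 N, or if a joint passes its speed limit or range.

## Working session

There is one attempt and no reset: what is moved stays moved. The work goes in short steps, Python scripts to look and compute and a shell command to move; the robot and the scene stay as the last step left them, time stands still between calls to the robot, and variables do not carry over. Pictures are saved under pics/ and viewed, and the job is handed in when it is done.

```bash
ls; mkdir -p pics
python3 - <<'E'
from station import *
import cv2
o=get_obs()
for k,v in o.items(): print(k,v)
for n in("top","side"):
    f=grab_frame(n); print(n,f["fx"],f["fy"],f["cx"],f["cy"],f["R"],f["t"],f.get("shot"))
    cv2.imwrite(f"pics/{n}0.png",f["pixels"][:,:,::-1])
    for nm in ["stand","tray_hinge","below_compartment","below_deck","cover","jar","rinse_bottle","tweezers","usb_stick"]:
        for d in tip_of(f,nm)[:5]: print(nm,"tip",[round(d["location"][0]*512,1),round(d["location"][1]*384,1)],round(d["confidence"],2))
        for d in cut_out(f,nm)[:5]:
            r=d["rect"];print(nm,"cut",[round(r[0]*512,1),round(r[1]*384,1),round(r[2]*512,1),round(r[3]*384,1)],round(d["confidence"],2))
E
```

```text
pics
time_s 0.0
joints [ 1.22953121e+00  4.94177227e-01  1.34612337e+00 -1.74058656e-05
  1.30247988e+00 -9.54947426e-02]
dq [-0.00101027  0.00077885 -0.00067365  0.00038609  0.00135052 -0.00170928]
joint_efforts [ 1.77032671e-03 -8.82178044e+01 -3.83864486e+01 -4.35961249e-05
  1.01351485e-02 -1.49263667e-05]
eef_pos [0.15194652 0.60588841 0.23070658]
eef_rot [[-9.69951286e-01  2.43298906e-01 -3.81725434e-04]
 [ 2.43299186e-01  9.69950638e-01 -1.12494233e-03]
 [ 9.65575891e-05 -1.18401275e-03 -9.99999294e-01]]
ft_force [-0.11144514  0.54170175 -0.5595519 ]
moment [-0.07233731 -0.0372409  -0.02636817]
grip_width 0.08517977043514885
top 407.33637663708674 407.33637663708674 252.4527840524485 191.59348214737193 [[ 0.01630819 -0.99985288 -0.00531524]
 [-0.99692411 -0.0158524  -0.076753  ]
 [ 0.07665745  0.00655059 -0.99703597]] [0.20440971 0.55469679 0.95629548] 1
stand tip [227.5, 224.9] 0.67
stand cut [225.6, 228.1, 71.9, 93.7] 0.81
tray_hinge tip [239.3, 264.9] 0.66
tray_hinge cut [229.2, 227.4, 70.2, 97.1] 0.88
tray_hinge cut [231.2, 229.4, 35.3, 28.6] 0.19
below_compartment tip [233.1, 248.0] 0.72
below_compartment cut [229.1, 227.2, 73.8, 91.6] 0.66
below_deck tip [225.6, 199.3] 0.6
below_deck cut [228.5, 227.6, 69.6, 94.7] 0.88Traceback (most recent call last):
  File "<stdin>", line 9, in <module>
ValueError: it knows: below_compartment, below_deck, jar, rinse_bottle, stand, tray_hinge, tweezers, usb_stick
```

Run:
```python
from station import *
import cv2
for n in("top","side"):
    f=grab_frame(n); 
    if n=="side": print(n,f["fx"],f["fy"],f["cx"],f["cy"],f["R"],f["t"],f.get("shot"))
    cv2.imwrite(f"pics/{n}1.png",cv2.resize(f["pixels"][:,:,::-1],(800,600),interpolation=cv2.INTER_CUBIC))
    for nm in ["stand","tray_hinge","below_compartment","below_deck","jar","rinse_bottle","tweezers","usb_stick"]:
        print(nm,"tip",[([round(d["location"][0]*512,1),round(d["location"][1]*384,1)],round(d["confidence"],2)) for d in tip_of(f,nm)[:6]])
        print("   cut",[([round(a*b,1) for a,b in zip(d["rect"],[512,384,512,384])],round(d["confidence"],2)) for d in cut_out(f,nm)[:6]])
print(get_obs()["time_s"])
```

```text
stand tip []
   cut [([229.2, 226.0, 76.1, 96.4], 0.58), ([232.9, 227.9, 33.5, 31.8], 0.55)]
tray_hinge tip [([241.8, 266.4], 0.62)]
   cut [([231.0, 227.9, 68.4, 92.8], 0.7)]
below_compartment tip [([233.4, 248.5], 0.68), ([228.3, 224.8], 0.26)]
   cut [([227.9, 225.6, 74.3, 92.3], 0.86)]
below_deck tip [([224.7, 199.7], 0.91)]
   cut [([231.5, 227.3, 65.1, 88.4], 0.58)]
jar tip [([355.7, 138.5], 0.73), ([315.4, 129.5], 0.71), ([151.9, 217.8], 0.18)]
   cut [([360.4, 138.1, 16.2, 20.2], 0.77), ([317.3, 130.4, 19.1, 19.0], 0.71), ([239.3, 125.5, 12.8, 19.5], 0.66)]
rinse_bottle tip [([240.5, 130.3], 0.49)]
   cut [([279.9, 150.0, 11.5, 10.3], 0.68), ([238.6, 124.5, 15.5, 18.3], 0.59)]
tweezers tip [([149.2, 218.6], 0.46)]
   cut [([152.9, 243.2, -0.6, 5.4], 0.68)]
usb_stick tip [([281.7, 146.6], 0.61)]
   cut []
side 466.4156113450767 466.4156113450767 257.50128212994554 188.1608005327684 [[ 0.90931746 -0.41608457 -0.00392245]
 [-0.22819302 -0.49076946 -0.8408765 ]
 [ 0.34795071  0.76551876 -0.54121283]] [-0.40268806  0.27516643  0.76203624] 3
stand tip [([219.3, 205.4], 0.87)]
   cut [([223.7, 185.4, 95.2, 46.1], 0.62)]
tray_hinge tip [([188.4, 216.2], 0.83)]
   cut [([222.7, 183.6, 96.9, 45.3], 0.56)]
below_compartment tip [([203.6, 209.1], 0.86)]
   cut [([225.3, 186.2, 98.6, 45.6], 0.69)]
below_deck tip [([239.6, 195.7], 0.84)]
   cut [([222.2, 182.4, 93.9, 42.0], 0.66), ([218.1, 187.6, 37.4, 21.4], 0.32)]
jar tip []
   cut []
rinse_bottle tip []
   cut [([313.7, 170.7, 14.9, 40.0], 0.84), ([221.6, 184.4, 93.0, 51.3], 0.38)]
tweezers tip [([203.1, 164.2], 0.47)]
   cut [([201.9, 165.7, 44.4, 13.9], 0.79)]
usb_stick tip []
   cut []
2.15
```

View pics/top1.png

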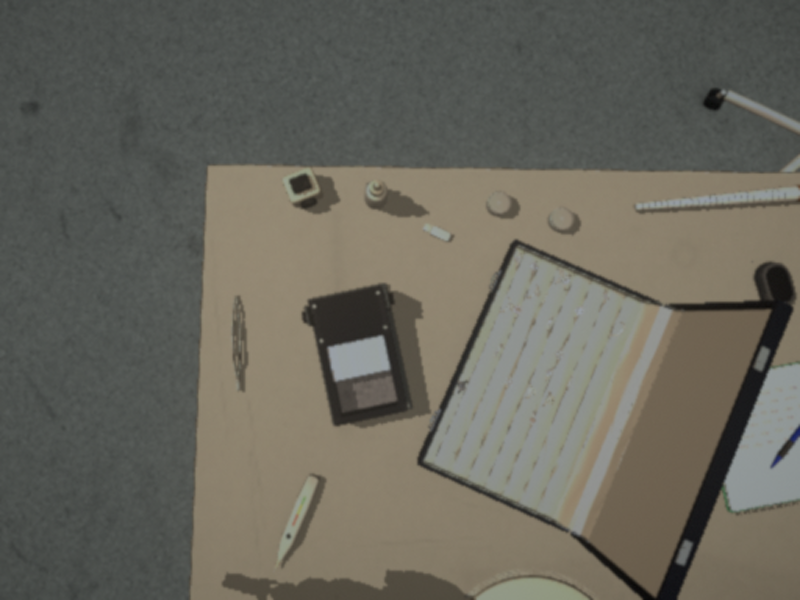

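View pics/side1.png

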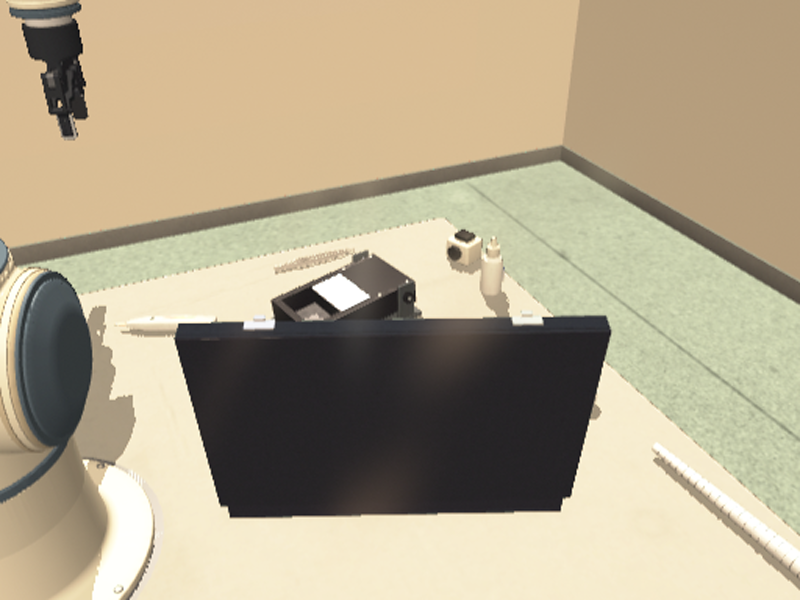

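```bash
cat > h.py <<'E'
from station import *
import numpy as np, cv2
def ray(f,c,r,z):
    d=np.array([(c-f["cx"])/f["fx"],(r-f["cy"])/f["fy"],1.]); R=np.array(f["R"]);t=np.array(f["t"])
    C=-R.T@t; w=R.T@d; return C+w*(z-C[2])/w[2]
def proj(f,X):
    p=np.array(f["R"])@np.array(X,float)+np.array(f["t"]); return [f["fx"]*p[0]/p[2]+f["cx"],f["fy"]*p[1]/p[2]+f["cy"]]
def crop(f,c0,r0,c1,r1,name,s):
    cv2.imwrite("pics/"+name,cv2.resize(f["pixels"][r0:r1,c0:c1,::-1],None,fx=s,fy=s,interpolation=cv2.INTER_NEAREST))
E
python3 - <<'E'
from h import *
f=grab_frame("top")
np.savez("top.npz",**{k:f[k] for k in("pixels","fx","fy","cx","cy","R","t")})
crop(f,300,105,400,165,"jars.png",8)
crop(f,180,170,280,280,"tray.png",5)
for c,r in[(319,131),(360,140)]: print(ray(f,c,r,.012))
for n,z in[("tray_hinge",.008),("below_compartment",0),("below_deck",0),("stand",0)]:
    for d in tip_of(f,n)[:1]: print(n,ray(f,d["location"][0]*512,d["location"][1]*384,z))
g=grab_frame("side")
np.savez("side.npz",**{k:g[k] for k in("pixels","fx","fy","cx","cy","R","t")})
crop(g,160,150,280,215,"tray_s.png",6)
for n,z in[("tray_hinge",.008),("below_compartment",0),("below_deck",0),("stand",0)]:
    for d in tip_of(g,n)[:1]: print(n,ray(g,d["location"][0]*512,d["location"][1]*384,z))
E
```

```text
[0.70365455 0.05268339 0.012     ]
[ 0.6828305  -0.04759073  0.012     ]
tray_hinge [0.36960064 0.23990517 0.008     ]
below_compartment [0.4131579  0.25406495 0.        ]
below_deck [0.52515051 0.28200153 0.        ]
stand [0.47242392 0.27573442 0.        ]
tray_hinge [0.38088289 0.24196589 0.008     ]
below_compartment [0.42133553 0.26362601 0.        ]
below_deck [0.52962234 0.2807284  0.        ]
stand [0.46892376 0.25754821 0.        ]
```

View pics/jars.png

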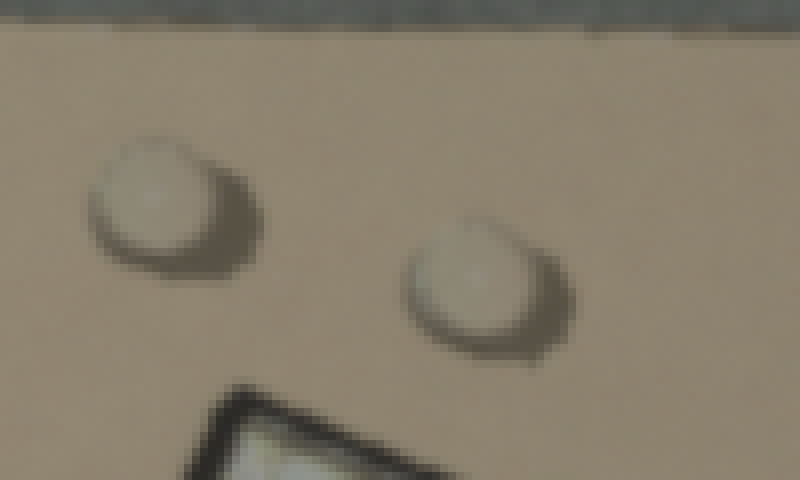

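View pics/tray.png

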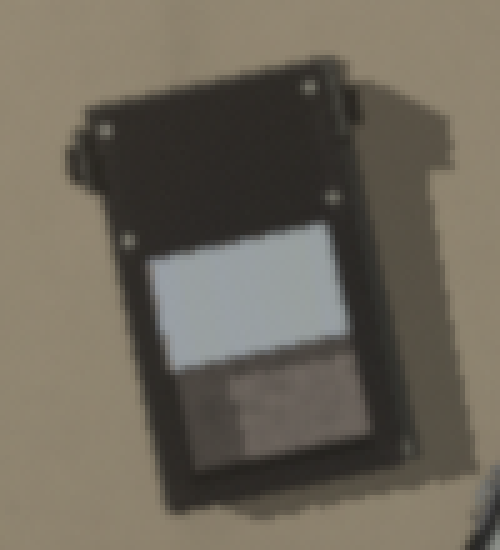

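View pics/tray_s.png

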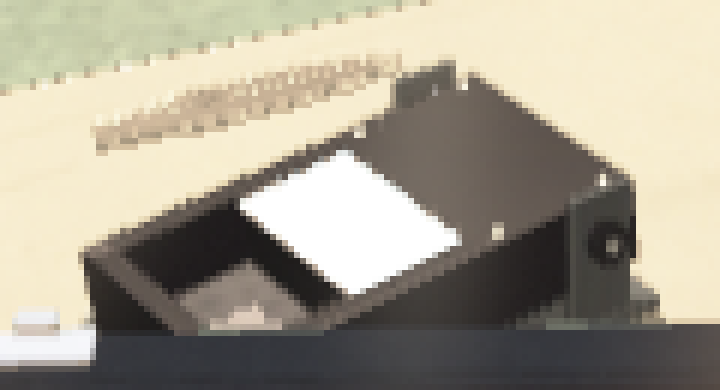

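```bash
cat > fit.py <<'E'
from h import *
from scipy.optimize import least_squares
T=dict(np.load("top.npz"));S=dict(np.load("side.npz"))
def model(p,u,v,w):
    x,y,yaw,th=p[:4]; sx=-.095+u*np.cos(th)-w*np.sin(th); z=.008+u*np.sin(th)+w*np.cos(th)
    return np.array([x+sx*np.cos(yaw)-v*np.sin(yaw), y+sx*np.sin(yaw)+v*np.cos(yaw), z])
def quad(f,box,thr):
    c0,r0,c1,r1=box; g=cv2.cvtColor(f["pixels"],cv2.COLOR_RGB2GRAY)[r0:r1,c0:c1]
    g=cv2.resize(g,None,fx=8,fy=8,interpolation=cv2.INTER_CUBIC)
    cs,_=cv2.findContours((g>thr).astype(np.uint8),cv2.RETR_EXTERNAL,cv2.CHAIN_APPROX_NONE)
    c=max(cs,key=cv2.contourArea); h=cv2.convexHull(c); q=cv2.approxPolyN(h,4,ensure_convex=True).reshape(-1,2)
    return (q+.5)/8-.5+[c0,r0]
qt=quad(T,(195,205,260,250),115); qs=quad(S,(195,170,242,203),180)
print("top quad",qt.round(1).tolist(),"side quad",qs.round(1).tolist())
def order(q): # near-left, near-right, far-left, far-right handled by initial-model matching
    return q
o=lambda s,off,pts:[(a,np.array(p)/s+off-.5) for a,p in pts]
R=.040
top=o(5,np.array([180,170]),[((.012,.045,R),(195,470)),((.012,-.045,R),(370,432)),((0,-.055,R),(413,463)),((.19,.055,R),(90,112)),((.19,-.055,R),(338,62))])
side=o(6,np.array([160,150]),[((0,.055,R),(83,255)),((.012,.045,R),(122,252)),((.19,.055,R),(470,75)),((.19,-.055,R),(632,182))])
p0=np.array([.472,.268,.25,.07,.06])
def obs(p):
    L=[]
    for f,pts in((T,top),(S,side)):
        for a,px in pts: L.append((f,model(p,*a),px,.5))
    nu=.006+p[4]; 
    for f,q in((T,qt),(S,qs)):
        for u,v,w in((nu,.045,.038),(nu,-.045,.038),(.117,.045,.040),(.117,-.045,.040)):
            X=model(p,u,v,w); pr=np.array(proj(f,X)); k=np.argmin(np.linalg.norm(q-pr,axis=1)); L.append((f,X,q[k],1.))
    return L
res=lambda p:np.concatenate([w*(np.array(proj(f,X))-px) for f,X,px,w in obs(p)])
if __name__=="__main__":
    s=least_squares(res,p0,loss="soft_l1",x_scale=[.01,.01,.1,.05,.01])
    p=s.x; print("x,y,yaw,slope deg,cover",p[:2].round(4),p[2].round(4),np.degrees(p[3]).round(2),p[4].round(4))
    print(res(p).reshape(-1,2).round(1).tolist())
    J=s.jac; print("sd",np.sqrt(np.diag(np.linalg.inv(J.T@J)))*.7)
    for u in(.07,.04): print("cover top z",u,model(p,u,0,.038))
    print("comp floor",model(p,.04,0,.006),"target stand x -.056")
    np.save("p.npy",p)
    # jar overlay
    for lab,(x,y) in {"a":ray(T,358.4,139.5,.0115)[:2]}.items() if False else {"a":tuple(ray(T,358.4,139.5,.0115)[:2])}.items():
        print("jar",x,y)
        im=cv2.resize(T["pixels"][120:165,335:385,::-1],None,fx=12,fy=12,interpolation=cv2.INTER_CUBIC)
        for z,col in((0,(0,0,255)),(.023,(0,255,0))):
            pts=np.array([proj(T,(x+.0185*np.cos(a),y+.0185*np.sin(a),z)) for a in np.linspace(0,6.28,60)])
            cv2.polylines(im,[((pts-[335,120]+.5)*12).astype(int)],True,col,1)
        cv2.imwrite("pics/jarov.png",im)
E
python3 fit.py
```

```text
top quad [[249.4, 236.2], [213.1, 244.1], [209.3, 221.7], [244.7, 214.1]] side quad [[237.6, 189.4], [218.1, 199.2], [198.2, 183.4], [216.8, 174.1]]
x,y,yaw,slope deg,cover [0.4687 0.2666] 0.2232 3.59 0.0575
[[-0.6, 1.4], [1.0, 1.2], [-0.7, 0.2], [-0.1, -0.1], [-1.6, -0.0], [-0.4, -0.7], [-0.3, -0.5], [0.4, -0.1], [0.3, -0.0], [-0.3, 0.3], [1.4, 0.1], [-1.4, 0.0], [1.4, -0.4], [-0.1, -0.5], [0.8, 0.5], [-0.1, -0.1], [0.5, 0.4]]
sd [0.00080226 0.00103678 0.0104714  0.01143297 0.00120605]
cover top z 0.07 [0.44181685 0.26048627 0.05031166]
cover top z 0.04 [0.4126184  0.25385932 0.0484318 ]
comp floor [0.41457385 0.25430313 0.01649469] target stand x -.056
jar 0.6841155071708775 -0.04381460949389021
```

```bash
sleep 2
```

```text
(no output)
```

View pics/jarov.png

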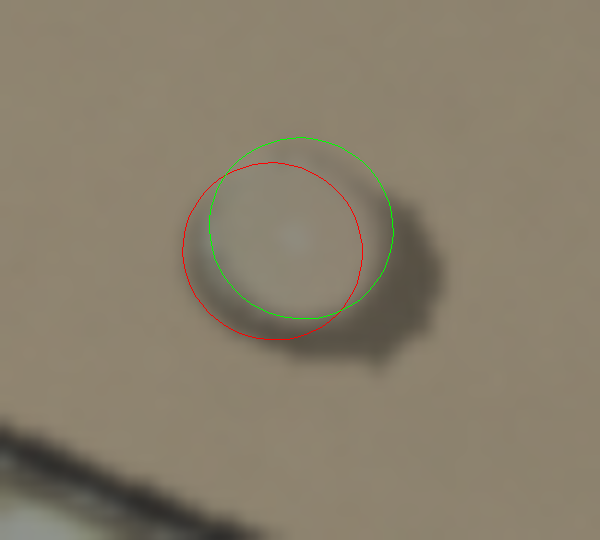

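Run:
```python
from h import *
T=dict(np.load("top.npz"));S=dict(np.load("side.npz"))
def tri(pt,ps):
    P=[f_["fx"] and np.array([[f_["fx"],0,f_["cx"]],[0,f_["fy"],f_["cy"]],[0,0,1]])@np.c_[f_["R"],f_["t"]] for f_ in(T,S)]
    X=cv2.triangulatePoints(P[0],P[1],np.array(pt,float).reshape(2,1),np.array(ps,float).reshape(2,1)); X=(X[:3]/X[3]).ravel()
    return X.round(3),np.round(np.array(proj(T,X))-pt,1)
print("lid far",tri((505.5,195),(389,203.5)),"lid near",tri((424,382),(114,208)))
print("hinge pts z.03",ray(T,425,193,.03),ray(T,368,340,.03))
print("case corner",ray(T,330,155,.02),ray(T,268,296,.02))
for n,c,r,z in(("bottle",240,128,.06),("tweez",152.5,219,.005),("usb",280.5,149,.004),("box",193,120,.03)): print(n,ray(T,c,r,z))
```

```text
lid far (array([ 0.532, -0.227,  0.291]), array([-0. ,  0.1])) lid near (array([ 0.206, -0.081,  0.286]), array([-1.3,  4.9]))
hinge pts z.03 [ 0.55387352 -0.1966012   0.03      ] [ 0.21073014 -0.05957667  0.03      ]
case corner [0.64327483 0.02711662 0.02      ] [0.30507738 0.1726295  0.02      ]
bottle [0.69690627 0.24458056 0.06      ]
tweez [0.48188136 0.45553922 0.005     ]
usb [0.65906363 0.14604221 0.004     ]
box [0.72187399 0.3597067  0.03      ]
```

```bash
python3 -m creep '[[[-0.32,-0.24,0,0,0,0],[-0.32,-0.24,0,0,0,0],[-0.32,-0.24,0,0,0,0],[-0.32,-0.24,0,0,0,0],[-0.32,-0.24,0,0,0,0],[-0.32,-0.24,0,0,0,0],[-0.32,-0.24,0,0,0,0],[-0.32,-0.24,0,0,0,0],[-0.32,-0.24,0,0,0,0],[-0.32,-0.24,0,0,0,0]]]' 0.7 20
```

```text
time_s: 3.48
eef_pos: [0.4093, 0.2895, 0.2308]
eef_rot: [[-0.973, 0.233, 0.002], [0.233, 0.973, 0.005], [-0.001, 0.005, -1.0]]
ft_force: [0.2, 1.2, 0.1]
grip_width: 0.0601
```

```bash
python3 -m creep '[[[-0.34,-0.26,0.05,0,0,0],[-0.34,-0.26,0.05,0,0,0],[-0.34,-0.26,0.1,0,0,0],[-0.34,-0.26,0.1,0,0,0],[-0.34,-0.26,0.1,0,0,0],[-0.34,-0.26,0.1,0,0,0],[-0.34,-0.26,0.1,0,0,0],[-0.34,-0.26,0.1,0,0,0],[-0.34,-0.26,0.1,0,0,0],[-0.3,-0.2,0.1,0,0,0]]]'
python3 - <<'E'
from h import *
f=grab_frame("top"); crop(f,300,100,400,175,"near.png",8); print(get_obs()["joints"].round(3))
E
```

```text
time_s: 4.32
eef_pos: [0.6659, -0.0255, 0.1481]
eef_rot: [[-0.972, 0.235, 0.01], [0.235, 0.972, 0.007], [-0.008, 0.009, -1.0]]
ft_force: [0.0, 0.4, 0.9]
grip_width: 0.0596
[-0.138  0.634  1.329  0.008  1.167 -1.472]
```

View pics/near.png

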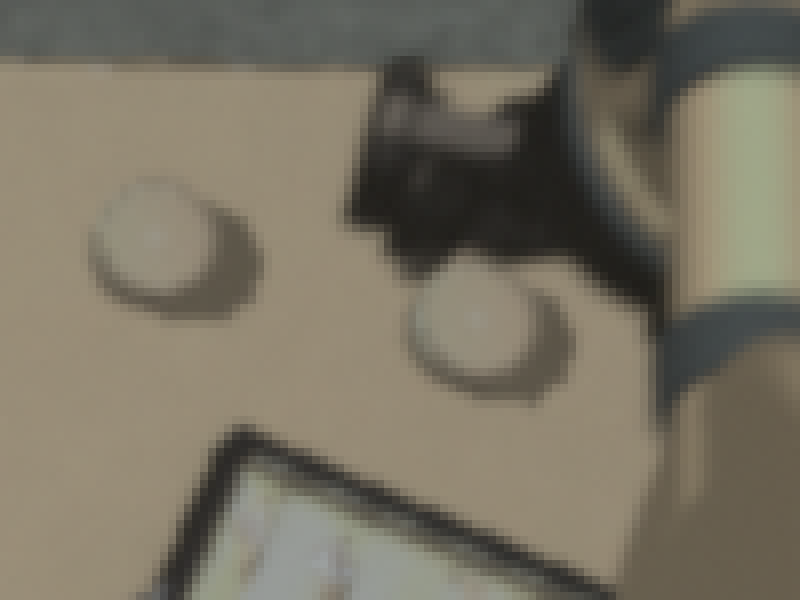

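```bash
cat > go.py <<'E'
import sys; from h import *
# needed shift in tool units to world target
o=get_obs(); R=o["eef_rot"]; X=np.array(list(map(float,sys.argv[1:4])))
print("shift units",(R.T@(X-o["eef_pos"])*10).round(3))
p=float(sys.argv[4]) if len(sys.argv)>4 else None
if p is not None:
    slope=float(sys.argv[5]) if len(sys.argv)>5 else 0.
    # desired: tool y along tray v, tool z = -tray w
    x=np.array([np.cos(p)*np.cos(slope),np.sin(p)*np.cos(slope),np.sin(slope)]); y=np.array([-np.sin(p),np.cos(p),0]); 
    D=np.c_[-x,y,-np.cross(x,y)]
    from scipy.spatial.transform import Rotation as Ro
    print("turn units",(np.degrees(Ro.from_matrix(R.T@D).as_rotvec())/30).round(3))
E
python3 -m creep '[[[0,0,0.1,0,0,-0.2],[0,0,0.1,0,0,-0.2],[0,0,0.1,0,0,-0.2],[0,0,0.1,0,0,-0.2],[0,0,0,0,0,-0.08]]]'; python3 go.py .6825 -.0425 .05 .2232 0
```

```text
time_s: 4.78
eef_pos: [0.6727, -0.0354, 0.1022]
eef_rot: [[-0.973, -0.232, 0.012], [-0.232, 0.973, 0.005], [-0.013, 0.002, -1.0]]
ft_force: [0.0, 0.6, -0.5]
grip_width: 0.06
shift units [-0.072 -0.093  0.523]
turn units [0.004 0.025 0.021]
```

```bash
python3 -m creep '[[[-0.07,-0.09,0.13,0,0.025,0.02],[0,0,0.13,0,0,0],[0,0,0.13,0,0,0],[0,0,0.1,0,0,0],[0,0,0,0,0,0]]]'; python3 go.py .6825 -.0425 .002 .2232 0
```

```text
time_s: 5.2
eef_pos: [0.6811, -0.0419, 0.0493]
eef_rot: [[-0.974, -0.225, -0.001], [-0.225, 0.974, 0.002], [0.001, 0.003, -1.0]]
ft_force: [-1.3, 0.5, -0.2]
grip_width: 0.0601
shift units [-0.013 -0.01   0.473]
turn units [ 0.005 -0.001  0.007]
```

```bash
python3 -m creep '[[[-0.013,-0.01,0.1,0,0,0],[0,0,0.1,0,0,0],[0,0,0.1,0,0,0],[0,0,0.08,0,0,0],[0,0,0.05,0,0,0],[0,0,0.03,0,0,0],[0,0,0,0,0,0]]]'; python3 go.py .6825 -.0425 .002 .2232 0
python3 - <<'E'
from h import *
f=grab_frame("top"); crop(f,310,100,400,170,"near2.png",8)
E
```

```text
time_s: 5.78
eef_pos: [0.6818, -0.0417, -0.0016]
eef_rot: [[-0.974, -0.225, -0.002], [-0.225, 0.974, 0.003], [0.001, 0.003, -1.0]]
ft_force: [-0.4, 1.2, -0.1]
grip_width: 0.0597
shift units [-0.005 -0.009 -0.036]
turn units [ 0.006 -0.002  0.008]
```

View pics/near2.png

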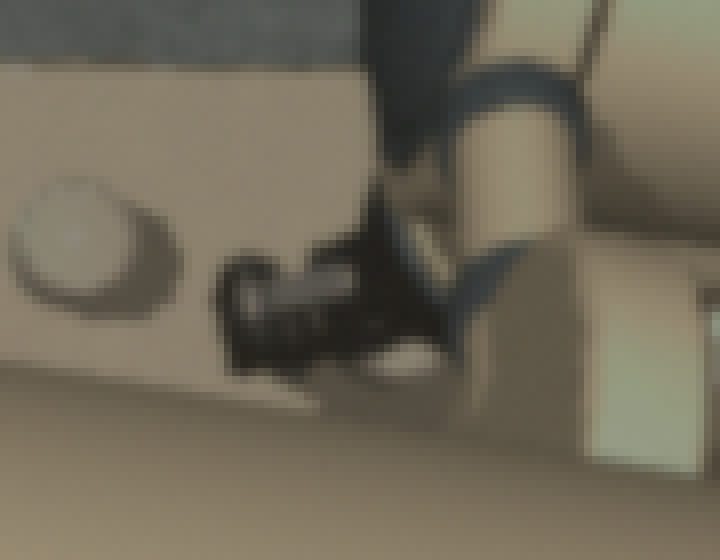

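```bash
python3 -m creep '[[[0,0,-0.025,0,0,0],[0,0,0,0,0,0],[0,0,0,0,0,0],[0,0,0,0,0,0],[0,0,0,0,0,0],[0,0,0,0,0,0]]]' 0.2 25; python3 go.py .6825 -.0425 .0 .2232 0
```

```text
time_s: 6.33
eef_pos: [0.6833, -0.042, 0.0038]
eef_rot: [[-0.974, -0.225, 0.002], [-0.225, 0.974, 0.002], [-0.002, 0.002, -1.0]]
ft_force: [0.9, -0.5, 0.1]
grip_width: 0.0339
shift units [ 0.009 -0.004  0.038]
turn units [0.003 0.004 0.008]
```

```bash
python3 -m creep '[[[0,0,0,0,0,0],[0,0,0,0,0,0],[0,0,0,0,0,0]]]' 0.2 25;  python3 - <<'E'
from h import *
f=grab_frame("top"); crop(f,310,100,400,170,"near3.png",8)
E
```

```text
time_s: 6.58
eef_pos: [0.6834, -0.042, 0.004]
eef_rot: [[-0.974, -0.225, 0.002], [-0.225, 0.974, 0.002], [-0.003, 0.001, -1.0]]
ft_force: [0.6, 0.6, -0.1]
grip_width: 0.0338
```

View pics/near3.png

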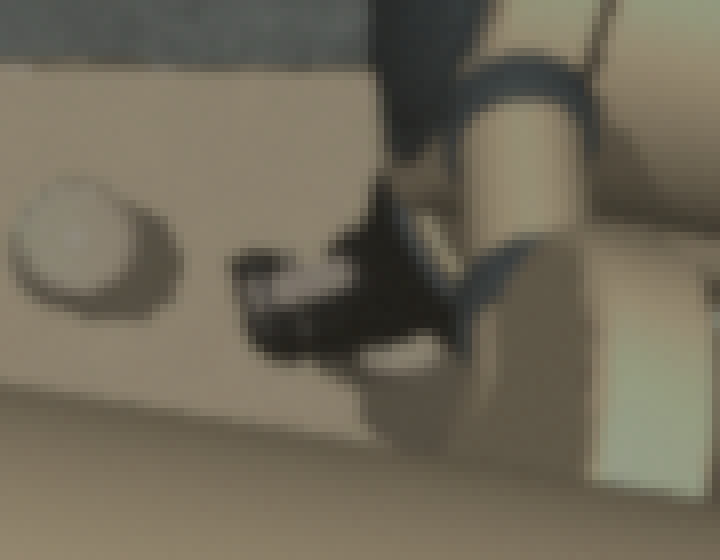

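```bash
python3 -m creep '[[[0,0,-0.2,0,0,0],[0,0,-0.35,0,0,0],[0,0,-0.35,0,0,0],[0,0,-0.35,0,0,0],[0.1,0.2,-0.1,0,0,0],[0.2,0.34,0,0,0,0],[0.2,0.34,0,0,0,0],[0.2,0.34,0,0,0,0],[0.2,0.34,0,0,0,0]]]';  python3 - <<'E'
from h import *
f=grab_frame("side"); crop(f,120,60,420,240,"lift.png",2.6)
f=grab_frame("top"); crop(f,200,90,400,240,"lift_t.png",4)
print(tip_of(f,"jar")[:3])
E
```

```text
time_s: 7.38
eef_pos: [0.5613, 0.088, 0.1448]
eef_rot: [[-0.976, -0.218, 0.007], [-0.218, 0.976, 0.002], [-0.007, 0.0, -1.0]]
ft_force: [1.1, 1.2, 0.4]
grip_width: 0.0337
[]
```

View pics/lift.png

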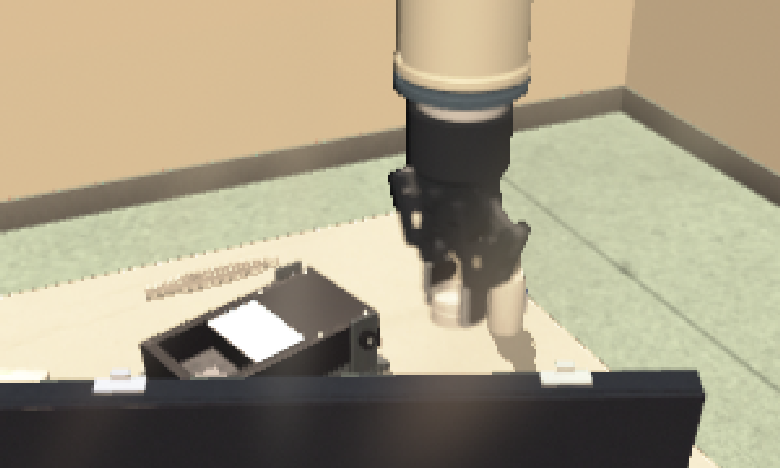

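View pics/lift_t.png

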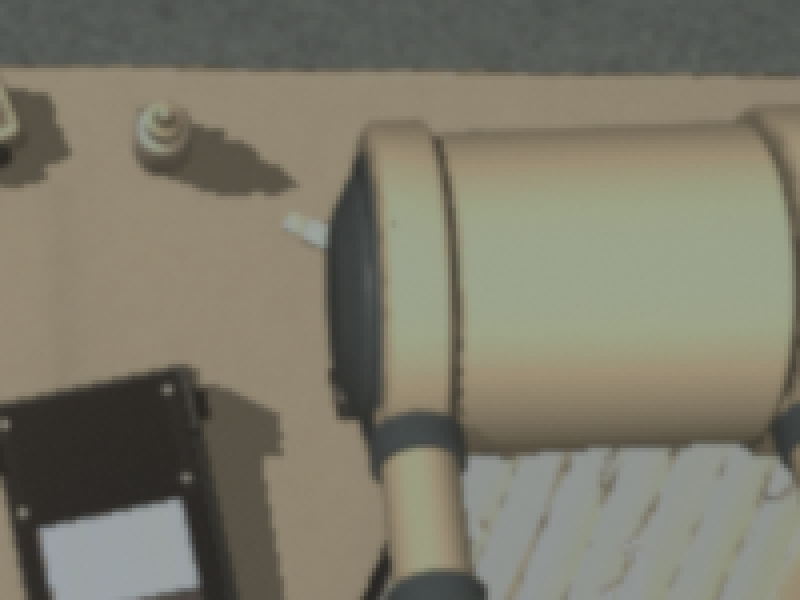

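```bash
python3 - <<'E'
from fit import *
p=np.load("p.npy"); print(model(p,.038,0,.006),model(p,.038,0,.04))
E
python3 go.py .413 .2539 .13 .2232 0
```

```text
top quad [[249.4, 236.2], [213.1, 244.1], [209.3, 221.7], [244.7, 214.1]] side quad [[237.6, 189.4], [218.1, 199.2], [198.2, 183.4], [216.8, 174.1]]
[0.41262729 0.25386133 0.01636936] [0.41054962 0.25338978 0.05030255]
shift units [1.073 1.934 0.143]
turn units [ 0.001  0.01  -0.   ]
```

```bash
python3 -m creep '[[[0.18,0.33,0.02,0,0,0],[0.18,0.33,0.02,0,0,0],[0.18,0.33,0.02,0,0,0],[0.18,0.33,0.02,0,0,0],[0.14,0.24,0.02,0,0,0],[0.05,0.1,0.0,0,0,0],[0,0,0,0,0,0]]]'; python3 go.py .4127 .2539 .10 .2232 0.03
```

```text
time_s: 8.12
eef_pos: [0.4369, 0.2333, 0.134]
eef_rot: [[-0.976, -0.216, 0.013], [-0.216, 0.976, 0.002], [-0.013, -0.001, -1.0]]
ft_force: [-0.6, -0.3, -0.5]
grip_width: 0.034
shift units [0.197 0.254 0.337]
turn units [-0.002 -0.033 -0.01 ]
```

```bash
python3 -m creep '[[[0.18,0.24,0.1,0,-0.05,0],[0.02,0.015,0.1,0,-0.046,-0.01],[0,0,0.05,0,0,0],[0,0,0,0,0,0],[0,0,0,0,0,0]]]'; python3 go.py .4127 .2539 .04 .2232 0.063;  python3 - <<'E'
from h import *
f=grab_frame("side"); crop(f,120,60,320,220,"pl.png",4)
f=grab_frame("top"); crop(f,180,170,280,280,"pl_t.png",5)
E
```

```text
time_s: 8.53
eef_pos: [0.4181, 0.2539, 0.1086]
eef_rot: [[-0.973, -0.22, 0.067], [-0.219, 0.976, 0.014], [-0.068, -0.001, -0.998]]
ft_force: [-0.0, 0.2, -0.0]
grip_width: 0.034
shift units [0.099 0.013 0.681]
turn units [-0.002  0.011 -0.003]
```

View pics/pl.png

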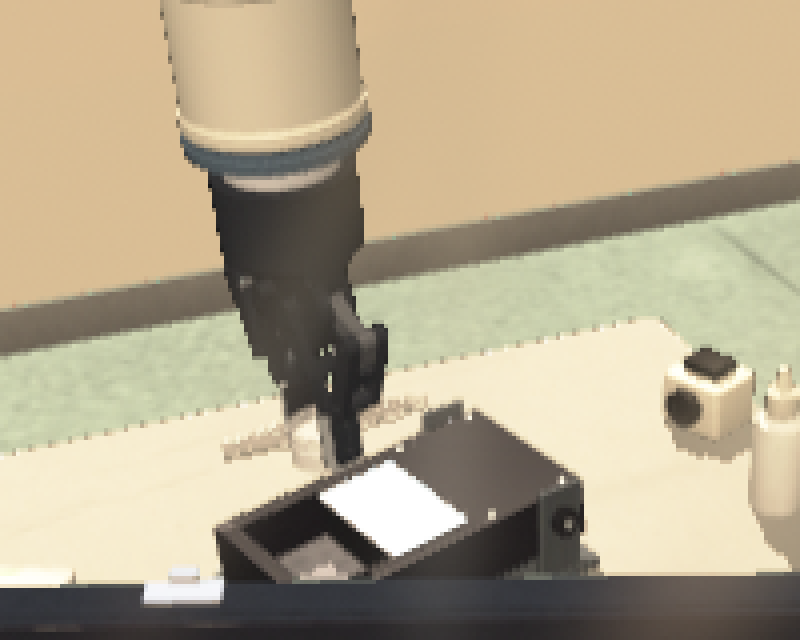

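View pics/pl_t.png

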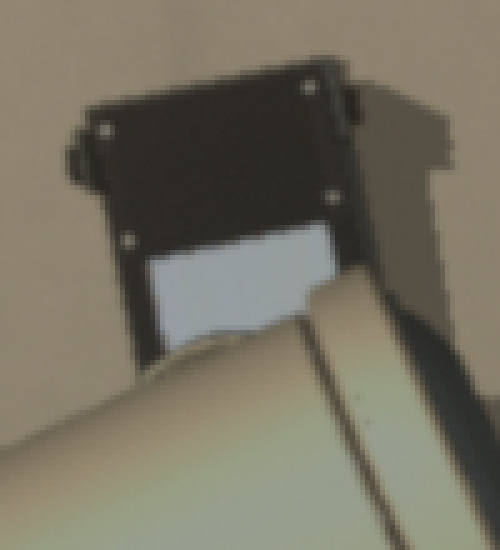

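```bash
python3 - <<'E'
from h import *
S=dict(np.load("side.npz")); o=get_obs(); z=o["eef_rot"][:,2]
for d in(.004,-.0075,-.019): print(d,(np.array(proj(S,o["eef_pos"]+z*d))-[120,60]+.5)*4)
E
python3 -m creep '[[[0.05,0.01,0.15,0,0.01,0],[0,0,0.12,0,0,0],[0,0,0.1,0,0,0],[0,0,0.05,0,0,0],[0,0,0,0,0,0]]]'; python3 go.py .4125 .2539 .0225 .2232 0.063
```

```text
0.004 [323.3146168  455.42798596]
-0.0075 [320.63008738 438.18954287]
-0.019 [317.91119756 420.73045784]
time_s: 9.05
eef_pos: [0.4215, 0.2535, 0.0674]
eef_rot: [[-0.974, -0.215, 0.067], [-0.214, 0.977, 0.015], [-0.069, 0.0, -0.998]]
ft_force: [-0.6, 0.2, -0.7]
grip_width: 0.034
shift units [0.117 0.023 0.442]
turn units [-0.001  0.011 -0.013]
```

```bash
python3 -m creep '[[[0.11,0.02,0,0,0.01,-0.01],[0.01,0,0,0,0,0],[0,0,0.1,0,0,0],[0,0,0.1,0,0,0],[0,0,0,0,0,0]]]'; python3 go.py .4125 .2539 .0225 .2232 0.063
```

```text
time_s: 9.47
eef_pos: [0.4109, 0.2532, 0.0474]
eef_rot: [[-0.973, -0.22, 0.064], [-0.219, 0.976, 0.015], [-0.066, 0.001, -0.998]]
ft_force: [-0.6, -0.2, 0.1]
grip_width: 0.0342
shift units [-0.     0.003  0.25 ]
turn units [ 0.001  0.006 -0.004]
```

```bash
python3 -m creep '[[[0,0,0.08,0,0,0],[0,0,0.08,0,0,0],[0,0,0.04,0,0,0],[0,0,0,0,0,0]]]'; python3 go.py .4125 .2539 .0205 .2232 0.063;python3 - <<'E'
from h import *
f=grab_frame("side"); crop(f,150,110,290,215,"pl2.png",5)
E
```

```text
time_s: 9.8
eef_pos: [0.4125, 0.2538, 0.0256]
eef_rot: [[-0.973, -0.22, 0.065], [-0.219, 0.976, 0.015], [-0.067, 0.001, -0.998]]
ft_force: [0.7, -0.2, -0.5]
grip_width: 0.0338
shift units [0.003 0.001 0.051]
turn units [ 0.001  0.007 -0.003]
```

View pics/pl2.png

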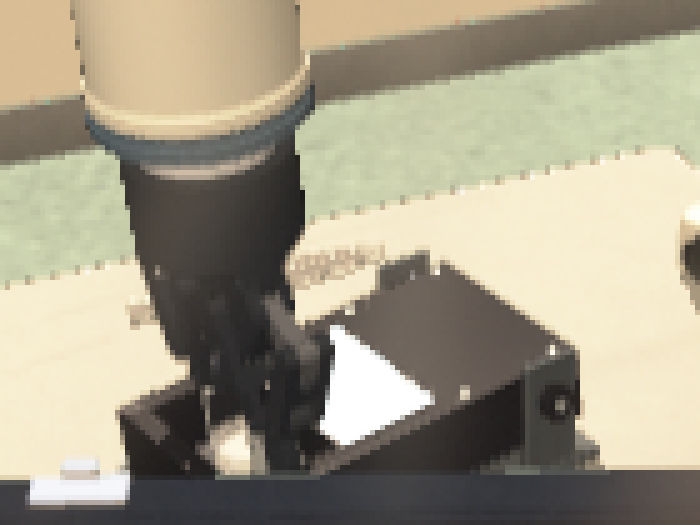

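```bash
python3 -m creep '[[[0,0,0.02,0,0,0],[0,0,0.015,0,0,0],[0,0,0.0,0,0,0]]]'
```

```text
time_s: 10.1
eef_pos: [0.4129, 0.2539, 0.0224]
eef_rot: [[-0.973, -0.22, 0.065], [-0.219, 0.976, 0.015], [-0.067, 0.001, -0.998]]
ft_force: [-0.5, 0.3, -0.3]
grip_width: 0.034
```

```bash
python3 -m creep '[[[0,0,0.01,0,0,0],[0,0,0.01,0,0,0],[0,0,0.0,0,0,0]]]'
```

```text
time_s: 10.35
eef_pos: [0.4133, 0.254, 0.0206]
eef_rot: [[-0.973, -0.22, 0.066], [-0.219, 0.976, 0.016], [-0.068, 0.001, -0.998]]
ft_force: [-0.2, 0.8, -0.8]
grip_width: 0.0338
```

```bash
python3 -m creep '[[[0,0,0.01,0,0,0],[0,0,0.0,0,0,0]]]';python3 -m creep '[[[0,0,0.01,0,0,0],[0,0,0.0,0,0,0]]]'
```

```text
time_s: 10.52
eef_pos: [0.4135, 0.2541, 0.0196]
eef_rot: [[-0.973, -0.22, 0.066], [-0.219, 0.976, 0.016], [-0.068, 0.001, -0.998]]
ft_force: [0.5, -0.6, -0.7]
grip_width: 0.0341
time_s: 10.68
eef_pos: [0.4136, 0.2542, 0.0191]
eef_rot: [[-0.973, -0.22, 0.067], [-0.219, 0.976, 0.016], [-0.069, 0.001, -0.998]]
ft_force: [-1.7, -0.6, 4.2]
grip_width: 0.0337
```

```bash
python3 -m creep '[[[0,0,0,0,0,0],[0,0,0,0,0,0],[0,0,0,0,0,0],[0,0,-0.02,0,0,0],[0,0,-0.02,0,0,0]]]' 0.53; python3 go.py .4125 .2539 .10 .2232 0.063
```

```text
time_s: 11.1
eef_pos: [0.4132, 0.2541, 0.0231]
eef_rot: [[-0.973, -0.22, 0.067], [-0.219, 0.976, 0.016], [-0.068, 0.001, -0.998]]
ft_force: [-1.1, 0.5, 0.0]
grip_width: 0.045
shift units [-0.045  0.001 -0.768]
turn units [ 0.002  0.01  -0.003]
```

```bash
python3 -m creep '[[[0,0,-0.1,0,0,0],[0,0,-0.15,0,0,0],[0,0,-0.25,0,0,0],[0,0,-0.3,0,0,0],[-0.2,0.2,-0.3,0,0,0],[-0.3,0.25,0,0,0,0],[-0.3,0.25,0,0,0,0],[-0.2,0.2,0,0,0,0],[0,0,0,0,0,0]]]' 0.53
python3 - <<'E'
from h import *
f=grab_frame("side"); crop(f,150,110,290,215,"rel.png",5)
f=grab_frame("top"); crop(f,180,170,280,280,"rel_t.png",5)
print(tip_of(f,"jar")[:3])
E
```

```text
time_s: 11.85
eef_pos: [0.4834, 0.3649, 0.1476]
eef_rot: [[-0.974, -0.218, 0.064], [-0.217, 0.976, 0.016], [-0.066, 0.002, -0.998]]
ft_force: [-1.4, -0.5, -0.0]
grip_width: 0.0454
[{'location': [0.4557, 0.6443], 'confidence': 0.57}, {'location': [0.5498, 0.3852], 'confidence': 0.54}, {'location': [0.6217, 0.3484], 'confidence': 0.45}]
```

View pics/rel.png

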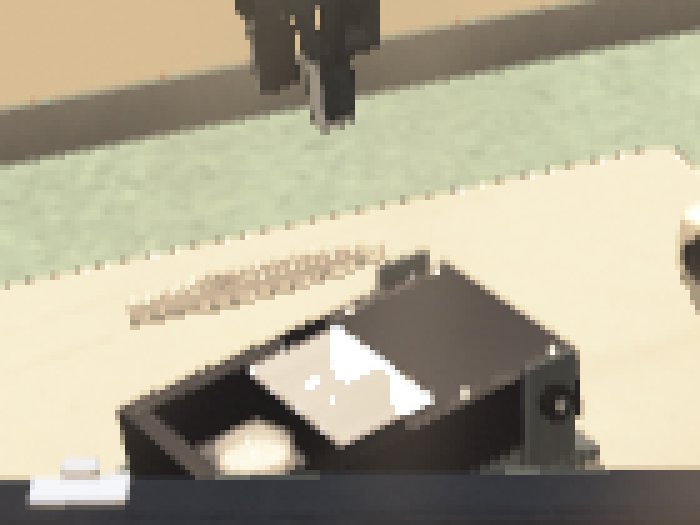

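View pics/rel_t.png

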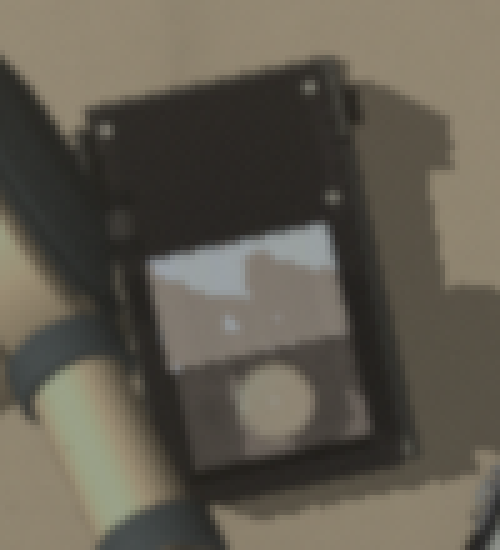

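```bash
python3 - <<'E'
from fit import *
p=np.load("p.npy"); print("jar top",ray(T,234.5,249.5,.039),"exp",model(p,.038,0,.029)); print(model(p,.098,0,.038),model(p,.098,0,.063))
# inverse: world->tray
x,y,yaw,th=p[:4]; X=ray(T,234.5,249.5,.039); d=X[:2]-[x,y]; print("jar stand xy",d@[np.cos(yaw),np.sin(yaw)],d@[-np.sin(yaw),np.cos(yaw)])
E
python3 go.py .4675 .2664 .085 .2232 0.063
```

```text
top quad [[249.4, 236.2], [213.1, 244.1], [209.3, 221.7], [244.7, 214.1]] side quad [[237.6, 189.4], [218.1, 199.2], [198.2, 183.4], [216.8, 174.1]]
jar top [0.41380412 0.25289272 0.039     ] exp [0.41122181 0.25354234 0.03932416]
[0.46906874 0.26667144 0.05206619] [0.46754104 0.26632471 0.07701706]
jar stand xy -0.056517387128160304 -0.0012050659447499482
shift units [ 0.361 -0.892  0.591]
turn units [-0.002 -0.004 -0.008]
```

```bash
python3 -m creep '[[[0.13,-0.3,0.02,0,0,0],[0.13,-0.3,0.05,0,0,0],[0.1,-0.25,0.1,0,0,0],[0,-0.04,0.2,0,0,0],[0,0,0.15,0,0,0],[0,0,0.05,0,0,0],[0,0,0,0,0,0]]]' 0 20; python3 go.py .4678 .2664 .060 .2232 0.063
```

```text
time_s: 12.58
eef_pos: [0.4588, 0.2561, 0.085]
eef_rot: [[-0.975, -0.215, 0.053], [-0.215, 0.977, 0.009], [-0.054, -0.002, -0.999]]
ft_force: [0.4, -0.2, -0.2]
grip_width: -0.0003
shift units [-0.096  0.082  0.255]
turn units [-0.005 -0.017 -0.013]
```

```bash
python3 -m creep '[[[-0.09,0.08,0.0,0,-0.017,-0.013],[0,0,0.1,0,0,0],[0,0,0.08,0,0,0],[0,0,0.05,0,0,0],[0,0,0,0,0,0]]]'; python3 go.py .4688 .2666 .052 .2232 0.063;python3 - <<'E'
from h import *
f=grab_frame("side"); crop(f,150,110,290,215,"pr.png",5)
E
```

```text
time_s: 13.0
eef_pos: [0.468, 0.2678, 0.0623]
eef_rot: [[-0.973, -0.223, 0.064], [-0.223, 0.975, 0.012], [-0.065, -0.002, -0.998]]
ft_force: [0.7, -1.1, -0.6]
grip_width: -0.0
shift units [ 0.002 -0.013  0.103]
turn units [-0.004  0.005  0.004]
```

View pics/pr.png

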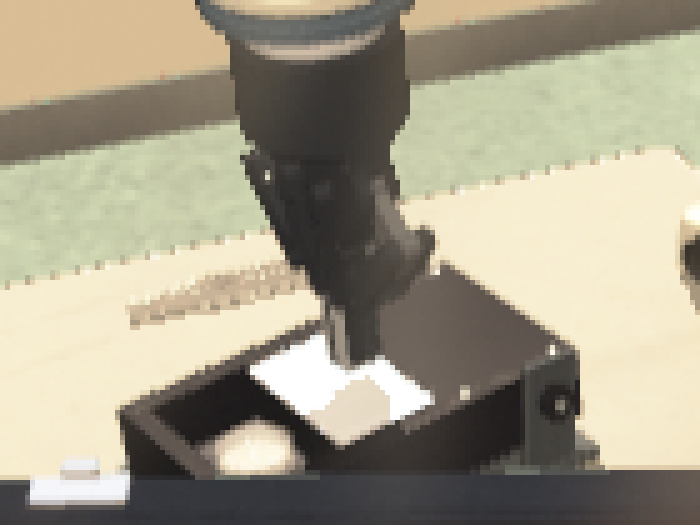

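Fingertips hover over the cover at about (355,365) in the crop, clear of the deck edge. Feeling down slowly.

```bash
python3 -m creep '[[[0,-0.01,0.03,0,0,0],[0,0,0.03,0,0,0],[0,0,0,0,0,0]]]'; python3 -m creep '[[[0,0,0.01,0,0,0],[0,0,0.01,0,0,0]]]'
```

```text
time_s: 13.3
eef_pos: [0.4688, 0.267, 0.0564]
eef_rot: [[-0.973, -0.223, 0.065], [-0.223, 0.975, 0.013], [-0.066, -0.002, -0.998]]
ft_force: [-0.1, -0.7, 0.4]
grip_width: 0.0
time_s: 13.47
eef_pos: [0.469, 0.267, 0.0544]
eef_rot: [[-0.973, -0.223, 0.065], [-0.223, 0.975, 0.013], [-0.066, -0.002, -0.998]]
ft_force: [-0.7, -0.3, 0.4]
grip_width: 0.0003
```

```bash
for i in 1 2 3; do python3 -m creep '[[[0,0,0.007,0,0,0]]]' | grep -E 'pos|force'; done
```

```text
eef_pos: [0.4691, 0.267, 0.0537]
ft_force: [-0.3, -1.1, -0.2]
eef_pos: [0.4692, 0.267, 0.053]
ft_force: [-2.8, -0.7, 10.4]
eef_pos: [0.4692, 0.2671, 0.0528]
ft_force: [-7.2, -3.0, 27.4]
```

```bash
python3 -m creep '[[[0,0,-0.002,0,0,0]]]' | grep -E 'pos|force'; python3 -m creep '[[[0,0,0,0,0,0]]]' | grep -E 'pos|force'; python3 -m creep '[[[0,0,0,0,0,0]]]' | grep -E 'pos|force'
```

```text
eef_pos: [0.4692, 0.267, 0.0534]
ft_force: [-0.8, -0.3, -0.4]
eef_pos: [0.4693, 0.2671, 0.0536]
ft_force: [0.5, 0.4, -0.1]
eef_pos: [0.4693, 0.2671, 0.0537]
ft_force: [0.4, 0.6, -0.7]
```

```bash
python3 -m creep '[[[0,0,0.005,0,0,0]]]' | grep -E 'pos|force'; python3 -m creep '[[[0,0,0.003,0,0,0]]]' | grep -E 'pos|force'; python3 -m creep '[[[0,0,0.003,0,0,0]]]' | grep -E 'pos|force'
```

```text
eef_pos: [0.4694, 0.2671, 0.0532]
ft_force: [0.1, 0.2, 1.0]
eef_pos: [0.4694, 0.2672, 0.053]
ft_force: [-3.5, -1.6, 13.1]
eef_pos: [0.4695, 0.2672, 0.053]
ft_force: [-3.4, -1.9, 14.6]
```

```bash
for i in 1 2; do python3 -m creep '[[[0.02,0,0.003,0,0,0]]]' | grep -E 'pos|force'; done
```

```text
eef_pos: [0.4687, 0.2671, 0.0531]
ft_force: [2.8, 0.8, 5.5]
eef_pos: [0.4677, 0.267, 0.053]
ft_force: [2.0, 0.2, 3.8]
```

```bash
for i in 1 2 3; do python3 -m creep '[[[0.03,0,0.005,0,0,0]]]' | grep -E 'pos|force'; done
```

```text
eef_pos: [0.4661, 0.2668, 0.0528]
ft_force: [5.8, -0.9, 9.9]
eef_pos: [0.4646, 0.2665, 0.0527]
ft_force: [5.1, -3.4, 9.9]
eef_pos: [0.4632, 0.2661, 0.0526]
ft_force: [4.3, -2.6, 9.2]
```

```bash
for i in 1 2 3; do python3 -m creep '[[[0.03,0,0.006,0,0,0],[0.03,0,0.006,0,0,0]]]' | grep -E 'pos|force'; done
python3 - <<'E'
from h import *
f=grab_frame("side"); crop(f,150,110,290,215,"dr1.png",5)
print(get_obs()["ft_force"])
E
```

```text
eef_pos: [0.4605, 0.2655, 0.0524]
ft_force: [6.5, -2.5, 13.0]
eef_pos: [0.458, 0.2649, 0.0522]
ft_force: [5.1, -3.6, 12.6]
eef_pos: [0.4555, 0.2644, 0.0521]
ft_force: [5.1, -3.7, 13.3]
[ 3.02829111 -3.28115775 13.16244017]
```

View pics/dr1.png

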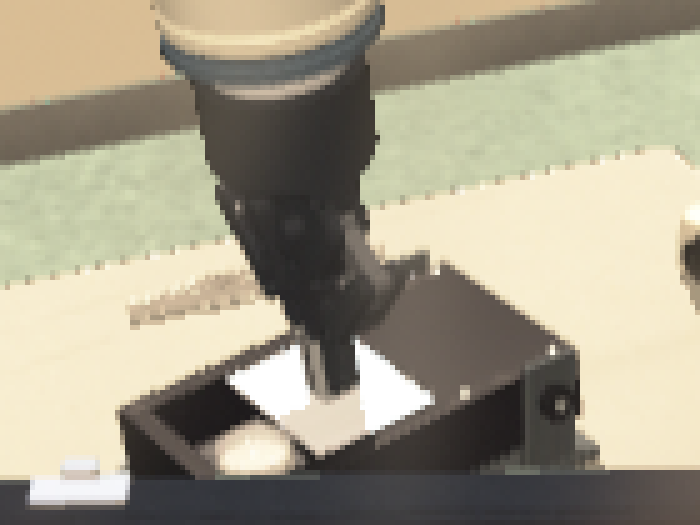

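```bash
for i in 1 2 3 4; do python3 -m creep '[[[0.04,0,0.006,0,0,0],[0.04,0,0.006,0,0,0]]]' | grep -E 'pos|force'; done
```

```text
eef_pos: [0.4512, 0.2634, 0.0517]
ft_force: [6.4, -4.2, 14.9]
eef_pos: [0.4471, 0.2625, 0.0515]
ft_force: [6.2, -4.2, 15.8]
eef_pos: [0.443, 0.2615, 0.0512]
ft_force: [5.9, -5.1, 16.3]
eef_pos: [0.4389, 0.2606, 0.0509]
ft_force: [5.6, -5.1, 17.6]
```

```bash
for i in 1 2 3 4; do python3 -m creep '[[[0.04,-0.004,0.005,0,0,0],[0.04,-0.004,0.005,0,0,0]]]' | grep -E 'pos|force'; done
python3 - <<'E'
from h import *
f=grab_frame("side"); crop(f,150,110,290,215,"dr2.png",5)
o=get_obs();print(o["ft_force"],o["eef_rot"].round(3))
E
```

```text
eef_pos: [0.4352, 0.2595, 0.0508]
ft_force: [3.3, 1.9, 12.4]
eef_pos: [0.4314, 0.2586, 0.0505]
ft_force: [4.4, 1.7, 14.7]
eef_pos: [0.4278, 0.2578, 0.0502]
ft_force: [4.4, -0.2, 16.7]
eef_pos: [0.4243, 0.257, 0.05]
ft_force: [4.6, 0.2, 18.0]
[ 2.8800136   0.41148251 19.62040845] [[-0.96  -0.226  0.166]
 [-0.22   0.974  0.051]
 [-0.173  0.012 -0.985]]
```

View pics/dr2.png

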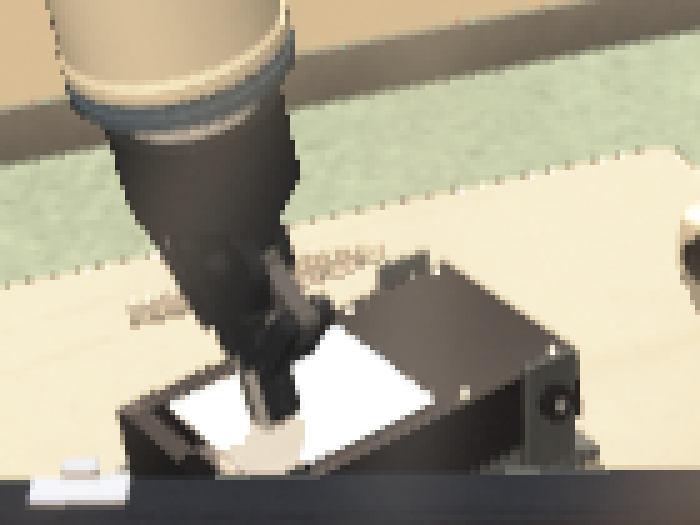

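```bash
python3 -m creep '[[[0,0,-0.03,0,0,0],[0,0,-0.05,0,0,0],[0,0,0,0,0,0]]]'; python3 go.py .43 .258 .054 .2232 0.063
```

```text
time_s: 16.82
eef_pos: [0.4224, 0.2565, 0.0585]
eef_rot: [[-0.96, -0.226, 0.167], [-0.22, 0.974, 0.051], [-0.174, 0.012, -0.985]]
ft_force: [-0.1, 0.2, -0.2]
grip_width: 0.0002
shift units [-0.068 -0.003  0.057]
turn units [0.025 0.213 0.005]
```

```bash
python3 -m creep '[[[-0.07,0,0,0.025,0.2,0],[0,0,0,0,0.01,0],[0,0,0,0,0,0]]]'; python3 go.py .43 .258 .052 .2232 0.063
python3 - <<'E'
from h import *
f=grab_frame("side"); crop(f,150,110,290,215,"dr3.png",5)
E
```

```text
time_s: 17.07
eef_pos: [0.4263, 0.257, 0.0591]
eef_rot: [[-0.972, -0.224, 0.063], [-0.224, 0.975, 0.013], [-0.064, -0.001, -0.998]]
ft_force: [-0.2, 0.4, 0.1]
grip_width: -0.0002
shift units [-0.033  0.002  0.073]
turn units [-0.002  0.002  0.006]
```

View pics/dr3.png

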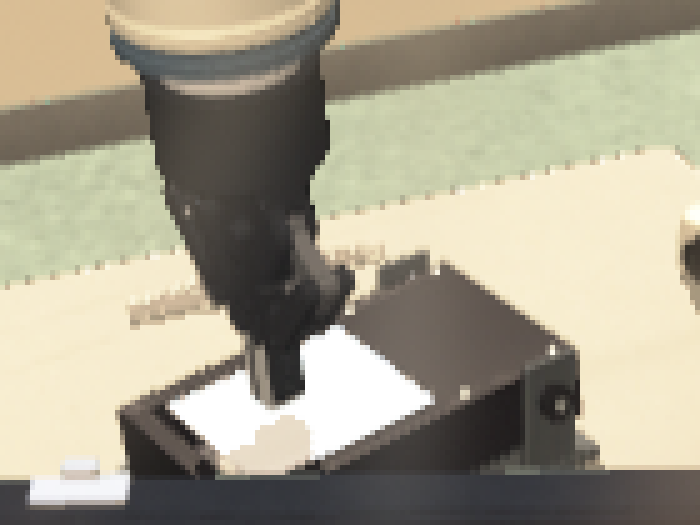

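```bash
python3 -m creep '[[[-0.07,0,0.04,0,0,0],[0,0,0.02,0,0,0],[0,0,0,0,0,0]]]' | grep -E 'pos|force';  for i in 1 2 ; do python3 -m creep '[[[0,0,0.006,0,0,0]]]' | grep -E 'pos|force'; done
```

```text
eef_pos: [0.4341, 0.2588, 0.0527]
ft_force: [0.1, -0.7, -0.2]
eef_pos: [0.434, 0.2587, 0.0518]
ft_force: [0.3, -0.2, 1.2]
eef_pos: [0.4336, 0.2585, 0.0509]
ft_force: [0.1, -0.4, -0.4]
```

```bash
for i in 1 2 ; do python3 -m creep '[[[0,0,0.003,0,0,0]]]' | grep -E 'pos|force'; done
```

```text
eef_pos: [0.4334, 0.2585, 0.0505]
ft_force: [1.5, 1.1, 3.8]
eef_pos: [0.4334, 0.2585, 0.0503]
ft_force: [-2.3, -1.3, 15.5]
```

```bash
for i in 1 2 3; do python3 -m creep '[[[0.03,0,0.005,0,0.01,0],[0.03,-0.002,0.005,0,0.01,0]]]' | grep -E 'pos|force|rot'; done
```

```text
eef_pos: [0.4303, 0.2578, 0.0502]
eef_rot: [[-0.972, -0.225, 0.063], [-0.224, 0.974, 0.014], [-0.064, -0.0, -0.998]]
ft_force: [3.5, 1.2, 5.8]
eef_pos: [0.4269, 0.2572, 0.05]
eef_rot: [[-0.973, -0.225, 0.058], [-0.225, 0.974, 0.014], [-0.059, 0.001, -0.998]]
ft_force: [3.4, 0.4, 5.9]
eef_pos: [0.4234, 0.2566, 0.0498]
eef_rot: [[-0.973, -0.225, 0.052], [-0.225, 0.974, 0.014], [-0.054, 0.002, -0.999]]
ft_force: [3.3, 0.5, 4.9]
```

```bash
for i in 1 2; do python3 -m creep '[[[0.02,0,0.007,0,0,0]]]' | grep -E 'pos|force|rot'; done;python3 - <<'E'
from h import *
f=grab_frame("side"); crop(f,150,110,290,215,"dr4.png",5)
E
```

```text
eef_pos: [0.4228, 0.2566, 0.0496]
eef_rot: [[-0.973, -0.225, 0.055], [-0.225, 0.974, 0.015], [-0.057, 0.002, -0.998]]
ft_force: [5.3, -3.7, 11.5]
eef_pos: [0.4224, 0.2566, 0.0496]
eef_rot: [[-0.972, -0.225, 0.059], [-0.225, 0.974, 0.016], [-0.061, 0.003, -0.998]]
ft_force: [5.3, -5.1, 12.4]
```

View pics/dr4.png

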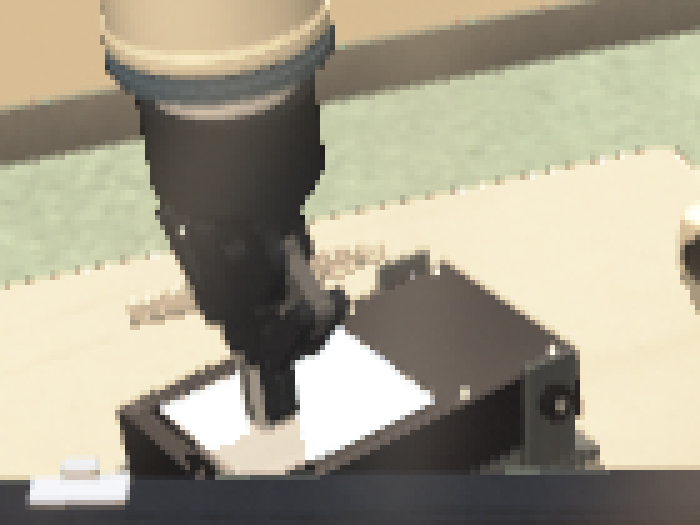

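```bash
for i in 1 2 3 4; do python3 -m creep '[[[0.03,-0.003,0.006,0,0.003,0]]]' | grep -E 'pos|force'; done; python3 -c "
from h import *;print(get_obs()['eef_rot'][:,0].round(3))"
```

```text
eef_pos: [0.4211, 0.2561, 0.0495]
ft_force: [4.6, 1.1, 6.7]
eef_pos: [0.4197, 0.2557, 0.0494]
ft_force: [4.1, 1.8, 6.7]
eef_pos: [0.4183, 0.2553, 0.0493]
ft_force: [4.0, 1.3, 6.4]
eef_pos: [0.417, 0.255, 0.0492]
ft_force: [5.0, 1.4, 7.5]
[-0.972 -0.225 -0.069]
```

```bash
for i in 1 2 3 4; do python3 -m creep '[[[0.03,-0.002,0.008,0,0,0]]]' | grep -E 'pos|force'; done
python3 - <<'E'
from h import *
f=grab_frame("side"); crop(f,150,110,290,215,"dr5.png",5)
print(get_obs()['eef_rot'][:,0].round(3))
E
```

```text
eef_pos: [0.4159, 0.2548, 0.049]
ft_force: [4.7, -2.4, 15.3]
eef_pos: [0.4148, 0.2546, 0.0489]
ft_force: [5.1, -2.2, 15.5]
eef_pos: [0.4138, 0.2543, 0.0488]
ft_force: [4.9, -2.7, 15.6]
eef_pos: [0.4127, 0.2541, 0.0488]
ft_force: [5.3, -2.5, 14.5]
[-0.971 -0.225 -0.087]
```

View pics/dr5.png

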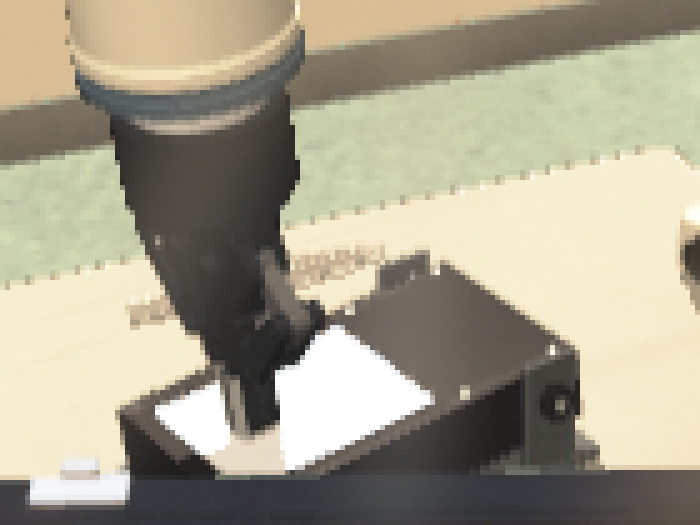

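```bash
python3 -m creep '[[[0,0,-0.03,0,0,0],[0,0,-0.04,0,0,0],[-0.2,0,0,0,0.03,0],[-0.05,0,0,0,0,0],[0,0,0,0,0,0]]]' | grep -E 'pos|force'; python3 go.py .434 .2587 .0535 .2232 0.063
python3 - <<'E'
from fit import *
p=np.load("p.npy")
for u in(.006,.012,.014,.018,.024): print(u,[(np.array(proj(S,model(p,u,v,.038)))-[150,110]+.5)*5 for v in(.045,0)])
f=grab_frame("side"); crop(f,160,150,260,210,"dr6.png",8)
f=grab_frame("top"); crop(f,180,170,280,280,"dr6t.png",5)
E
```

```text
eef_pos: [0.4359, 0.2594, 0.0594]
ft_force: [-0.7, 0.1, -0.6]
shift units [ 0.024 -0.003  0.057]
turn units [0.016 0.015 0.009]
top quad [[249.4, 236.2], [213.1, 244.1], [209.3, 221.7], [244.7, 214.1]] side quad [[237.6, 189.4], [218.1, 199.2], [198.2, 183.4], [216.8, 174.1]]
0.006 [array([137.84921387, 413.59193712]), array([186.62601222, 456.64770594])]
0.012 [array([149.0701822 , 408.62255716]), array([198.03500647, 451.42171201])]
0.014 [array([152.79751541, 406.9718498 ]), array([201.82442244, 449.68593545])]
0.018 [array([160.23279882, 403.67901916]), array([209.38299015, 446.22366453])]
0.024 [array([171.33751772, 398.76112206]), array([220.67045136, 441.05333993])]
```

View pics/dr6.png

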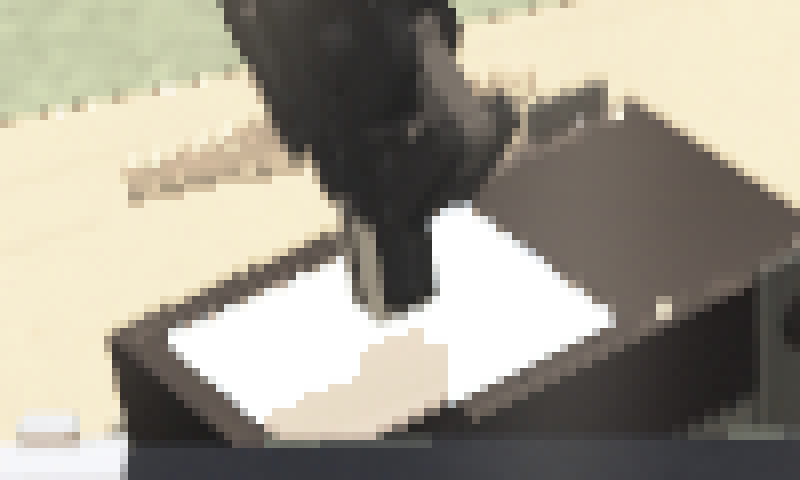

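View pics/dr6t.png

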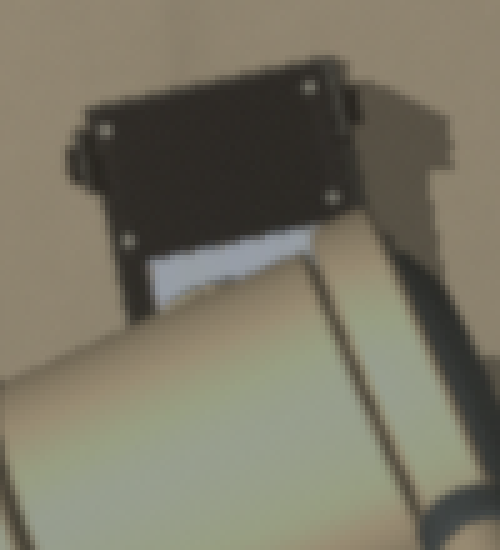

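```bash
python3 -m creep '[[[0.01,0,0.05,0.015,0.015,0.01],[0,0,0.01,0,0,0],[0,0,0,0,0,0]]]' | grep -E 'pos|force';  for i in 1 2 ; do python3 -m creep '[[[0,0,0.007,0,0,0]]]' | grep -E 'pos|force'; done
```

```text
eef_pos: [0.4326, 0.2585, 0.0522]
ft_force: [0.3, 0.0, 0.3]
eef_pos: [0.4321, 0.2584, 0.0513]
ft_force: [-0.1, 0.0, -0.9]
eef_pos: [0.4318, 0.2584, 0.0504]
ft_force: [1.4, 0.3, 4.2]
```

```bash
python3 -m creep '[[[0,0,0.003,0,0,0]]]' | grep -E 'pos|force'; for i in 1 2 3 4 ; do python3 -m creep '[[[0.03,-0.002,0.008,0,0,0]]]' | grep -E 'pos|force'; done
```

```text
eef_pos: [0.4318, 0.2584, 0.0502]
ft_force: [-1.4, -0.7, 16.7]
eef_pos: [0.4307, 0.2581, 0.0501]
ft_force: [4.0, -0.6, 23.9]
eef_pos: [0.4296, 0.2579, 0.05]
ft_force: [5.3, -2.9, 17.3]
eef_pos: [0.4286, 0.2577, 0.05]
ft_force: [5.0, -1.8, 12.3]
eef_pos: [0.4276, 0.2574, 0.0499]
ft_force: [5.1, -1.4, 12.3]
```

```bash
for i in 1 2 3 4 ; do python3 -m creep '[[[0.03,-0.002,0.0095,0,0,0]]]' | grep -E 'pos|force'; done; python3 -c "
from h import *;print(get_obs()['eef_rot'][:,0].round(3))"
```

```text
eef_pos: [0.4267, 0.2572, 0.0498]
ft_force: [8.6, -1.1, 19.2]
eef_pos: [0.4264, 0.2573, 0.0498]
ft_force: [8.8, -1.5, 15.8]
eef_pos: [0.4263, 0.2573, 0.0499]
ft_force: [8.4, -3.5, 14.6]
eef_pos: [0.4262, 0.2573, 0.0499]
ft_force: [9.5, -2.8, 15.7]
[-0.97  -0.221 -0.099]
```

```bash
python3 -m creep '[[[0,0,-0.03,0,0,0],[0,0,-0.1,0,0,0],[0,0,-0.3,0,0,0],[0,0,-0.35,0,0,0],[-0.2,0.2,-0.3,0,0,0],[-0.3,0.25,0,0,0,0],[-0.3,0.25,0,0,0,0],[-0.3,0.25,0,0,0,0],[0,0.3,0,0,0,0],[0,0,0,0,0,0]]]'
python3 - <<'E'
from h import *
f=grab_frame("side"); crop(f,160,150,260,210,"fin.png",8)
f=grab_frame("top"); crop(f,140,110,300,280,"fint.png",4)
E
```

```text
time_s: 21.65
eef_pos: [0.4931, 0.4043, 0.1804]
eef_rot: [[-0.971, -0.219, 0.092], [-0.218, 0.976, 0.027], [-0.095, 0.006, -0.995]]
ft_force: [-0.8, -0.2, -0.3]
grip_width: -0.0
```

View pics/fin.png

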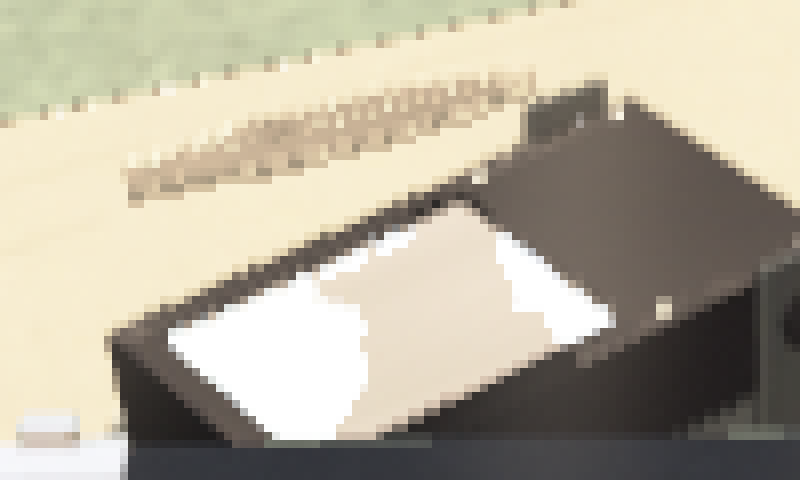

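View pics/fint.png

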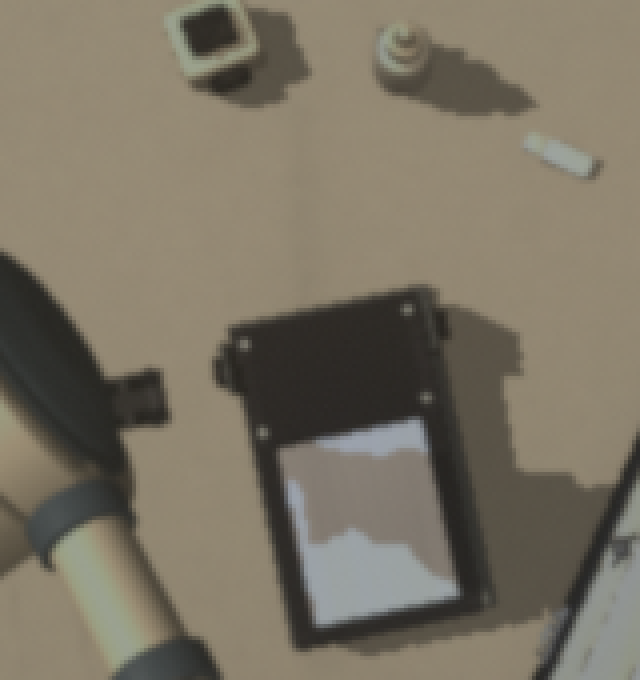

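Run:
```python
from station import *
print(get_obs()["ft_force"],get_obs()["time_s"]); print(job_done())
```

```text
[-0.44898002  0.35788023 -0.29269872] 21.75
the job is handed in; nothing more can be done
None
```

I put the right-most jar upright into the tray's compartment, let go, and pressed and dragged the cover shut. The job was handed in at 21.75 s with the arm well clear of everything.

**Jar:** After release, the top picture put it at stand x ≈ -0.057 m and y ≈ -0.001 m, inside the limits. It looked upright, and the cover was still about 57 mm open. It is now under the cover, so I could not look at it again.

**Cover:** The tilt drifted on the first stroke and the fingertips partly slipped on the second. I lifted off each time and pressed again, so it took three strokes.
- In the last pictures the cover fills the whole window, but its final 6 mm run hidden under the near lip.
- I took it as shut because the third stroke moved about 5.8 mm and then stopped dead. The drag force rose from about 5 N to about 9 N with no further motion. I did not test it again after that.

**Press force:** Readings taken at the end of each move peaked at about 28 N while first feeling for the cover, and about 24 N while dragging. The limit is 35 N. Forces between readings were not recorded.

**Bystanders:** The bottle, tweezers and memory stick showed no visible shift in the last pictures, judged by eye only.

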